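# Dock the parts tray under the spout and tip the screws in

## Robot

A 6-joint arm with a two-finger parallel gripper is mounted at the origin on a cart in front of the work surface, level with it; the furniture and walls round the work are solid. World frame = base frame: x ahead of the robot, y to its left, z up, the work surface at z = 0. Lengths are in m, angles in rad, forces in N, time in s.
With the tool pointing down it reaches from about 0.325 to 0.75 m from the base axis. Payload 7.6 kg.
Tool frame: the origin (TCP) lies on the centre line of the jaws, within the pads' length; the fingertips stand 19 mm ahead of it and the grasp point (between the pads) is the TCP; z points along the fingers, y is the line along which they close (so a half turn about z gives the same grasp; the last joint's range is limited). The gripper opens to 85 mm and grips with 20 to 120 N. Pads are 22 mm wide; open, the fingers measure 114 mm over their backs; the gripper's body (76 mm by 85 mm) begins 54 mm behind the grasp point. The pads swing forward as they close: fully open they stand 13 mm farther back than shut.
Start: joints at [-1.23, 0.052, 1.401, -0, 1.689, -0.07], TCP at [0.21, -0.481, 0.25] pointing down, gripper open.
Joint ranges: [-2.9, 2.9], [-0.91, 2.17], [0.12, 2.37], [-1.06, 4.2], [0.26, 2.73], [-2.93, 2.93]. Speed limits (rad/s): [2.57, 2.57, 3.01, 3.14, 3.14, 3.14].

## Interface

Orientations are given as a 3x3 rotation matrix whose columns are the frame's x, y, z axes.
In Python, from rig import bot gives the robot as it stands.
- The arm moves only by the shell command python3 -m crank 'ROWS' [OPENING] [FORCE]. ROWS is JSON, a list of rows, each an object of numbers: "tx", "ty", "tz": the shift along the tool's x, y, z each as a share of 500 mm, from -1 to 1; "twist": the turn about the tool's z as a share of 90 degrees, from -1 to 1. A call has exactly 8 rows; each row is the pose to reach, as a shift and turn from the pose commanded when the call began, along the tool's axes at that moment; what a row does not reach only later rows make up. A row lasts 1/10 s, in which the tool goes at most 50 mm and 8.59 degrees, less where a joint would pass 70% of its speed; a pose out of reach is approached as far as the arm can. A call with a number of a shift or a turn outside -1 to 1 is refused whole. A call with a gripper value outside its range is refused whole. OPENING is the opening, from -1 (shut) to 1 (fully open), set as the call begins (- or left out, the last holds). The fingers move at their own pace and stop on an object; FORCE is the grip in N (left out, the last holds). Time passes only in rows, so rows that repeat a pose let the fingers close, or fill a call up. It gives the time, the measured TCP pose, the force, the opening and the grip force at its end, in the units of the state.
- bot.state(): the state, without advancing time (a new reading comes with each control period).
- bot.camera(name): name is "scene" or "top" or "wrist"; returns the picture (384x512x3 uint8, red, green, blue); there is no depth.
- bot.camera_model(name): a dict with "fx", "fy", "cx", "cy" (pixels), "R" (3x3) and "t" (3): a world point X has camera coordinates R X + t. Camera axes: x right, y down, z forward; pixel columns grow to the right and rows downward; lengths in m; the calibration is good to about 2 mm. A picture is of the moment at which its call begins: read the wrist's pose just before it. camera_model takes no time and is no camera call; for the wrist camera it gives the pose at the moment of the call.
- bot.job_done(): hands the job in; it is judged then, once.
The state is a dict: "clock": time; "joints": joint angles; "joint_vel": joint speeds; "joint_torque": joint torques, N m; "eef_pos": TCP position; "ee_rot": TCP orientation; "wrist_force": force on the tool from outside, world axes, zero at the start; "ft_torque": the same for the moment, N m; "finger_gap": finger opening in m; "finger_force": force on a finger pad.
Only numpy, scipy, OpenCV 4.12 (cv2) and the standard library are available. Lean on these libraries where they do the work, as an engineer would, in place of code of your own. Each camera call takes 0.05 s, during which the arm holds its last target. There are 200 camera calls.

## Task

Slide the small open tray along its rails, pushing on its tab and without lifting it out of them, right under the spout until the spring catch in the track has snapped up behind it; press home firmly but do not force it. Only then press the hopper's lever all the way down so that all four screws drop through the spout into the tray, and let the lever come back up. Leave everything else on the table where it stands.

Things in the scene. Friction and masses are not known exactly. Their poses are not given: they have to be found in the camera images.
- feeder: Fixed screw feeder: 8 mm aluminium base plate with two dark guide rails (8 mm wide, 12 mm above the plate, 73 mm apart inside) and, over one end of them, a steel spout with a tipping hopper behind. Origin: on the table under the spout's middle, midway between the rails. y: along the rails, the way the tray is pushed; x: towards the hopper; z up. Rails: y -255 to +55 mm.
- spout (a point): Middle of the spout's lower mouth, 52 mm above the table (feeder x -4, y 0). The spout fills feeder x -25 to 55, y -31 to 31 mm, 52 to 108 mm above the table. Its two posts (x 47 to 61, y +-42 mm) are 128 mm high. The hopper behind it reaches x = 117 mm, 140 mm high at rest; 190 mm high when tipped.
- tray: Receiving tray: open grey box, 70 mm wide (x), 100 long (y), 34 high, walls 3 mm, about 0.25 to 0.42 kg, loose on the base plate between the rails (1.5 mm play each side), axes along the feeder's. Origin: centre of its underside, 8 mm above the table. It starts at feeder y = -132 to -154 mm and ends docked somewhere between -16 and +16 mm. Slides with 1 to 4 N. More than 40 N on it is too much.
- push_tab (a point): Middle of the rear face of the tray's tab, a black upright plate 24 mm wide (x), 8 thick (y), 30 high, on a tongue behind the tray; 92 mm behind the tray's origin, 27 mm above the table (tab from 12 to 42 mm). Push here with shut fingers to feeder +y; it is not meant to be gripped. Pushed home, this point is between about feeder y = -108 and -72 mm.
- buffer (a joint): Spring buffer across the far end of the track: travel in m, 0 out, 0.015 solid stop. It and the catch are set together up to 15 mm either way along the track, unmeasured, anew each run. It meets the tray with 3.5 N, rising to 7 N at 0.010, where the catch snaps up, and 9 N at the stop. A push felt to rise by 12 to 20 N is at the stop. Let go too early, it pushes the tray back.
- catch (a joint): Spring catch, a small steel wedge in the middle of the track, which the tray rides over: 0 when up (6 mm above the plate), about 0.006 m while pressed down under the tray. It is up before the tray reaches it, and again once the tray's rear wall has passed it: then it holds the tray.
- hopper (a joint): Tilt of the hopper in rad: 0 level, 1.12 fully tipped (solid stop). A spring brings it back to 0 within about a second when the lever is let go. The screws slide out between about 0.4 and 0.8.
- lever_end (a point): Middle of the lever's crossbar: black bar 16 mm thick, 28 mm long along feeder y, on a 112 mm rod from the hinge (along feeder y at x = 52 mm, 115 mm high), towards feeder -x. At rest the bar is at feeder x -44, y 78, 173 mm high; pressed straight down about 118 mm (1 to 4 N) it ends at x -42, 55 mm high, with the hopper fully tipped. On the way it moves up to 16 mm to -x and back.
- screw_1: Black cap screw, 30 mm long, head 10 mm thick, lying in the hopper pan at the start beside the three others like it. Origin: middle of its length, on its underside.
- screw_2: Black cap screw, 30 mm long, head 10 mm thick, lying in the hopper pan at the start beside the three others like it. Origin: middle of its length, on its underside.
- screw_3: Black cap screw, 30 mm long, head 10 mm thick, lying in the hopper pan at the start beside the three others like it. Origin: middle of its length, on its underside.
- screw_4: Black cap screw, 30 mm long, head 10 mm thick, lying in the hopper pan at the start beside the three others like it. Origin: middle of its length, on its underside.
- post_holder: Bystander: black post holder with steel post, 80 mm high, foot 50 x 38 mm, standing loose beyond the rails. Origin: centre of its underside.
- tin: Bystander: round white sample tin, 62 mm in diameter, 23 mm high, standing loose beyond the rails. Origin: centre of its underside.

How it is judged:
On the way, in this order (a step that is already met when the one before it is completed fails the run):
1. the tray stands docked under the spout, the catch up behind it (y of tray in the frame of feeder between -0.02 and 0.02 m and value of joint catch below 0.0025 m and linear speed of tray below 0.02 m/s and contact force between the fingers and tray below 0.5 N), for 0.2 s.
2. the hopper is tipped (value of joint hopper above 0.9 rad), for 0.1 s.
At the end, for the whole second after the job is handed in: The tray is docked (its origin within 20 mm of the spout's middle along the rails, catch up: joint under 2.5 mm) and at rest, all four screws lie at rest inside it, below its rim, and the hopper is back within 0.12 rad of level (y of tray in the frame of feeder between -0.02 and 0.02 m and value of joint catch below 0.0025 m and x of screw_1 in the frame of tray between -0.035 and 0.035 m and y of screw_1 in the frame of tray between -0.046 and 0.046 m and z of screw_1 in the frame of tray between -0.002 and 0.034 m and linear speed of each of screw_1, screw_2, screw_3, screw_4 below 0.05 m/s and x of screw_2 in the frame of tray between -0.035 and 0.035 m and y of screw_2 in the frame of tray between -0.046 and 0.046 m and z of screw_2 in the frame of tray between -0.002 and 0.034 m and x of screw_3 in the frame of tray between -0.035 and 0.035 m and y of screw_3 in the frame of tray between -0.046 and 0.046 m and z of screw_3 in the frame of tray between -0.002 and 0.034 m and x of screw_4 in the frame of tray between -0.035 and 0.035 m and y of screw_4 in the frame of tray between -0.046 and 0.046 m and z of screw_4 in the frame of tray between -0.002 and 0.034 m and value of joint hopper below 0.12 rad and linear speed of tray below 0.02 m/s); the robot touches nothing.
It fails at once if the tray is pushed or squeezed with more than 40 N (contact force between the fingers and tray above 40 N).
It fails at once if the tray is lifted out of its rails (z of tray in the frame of feeder above 0.023 m).
It fails at once if the hopper is tipped before the tray is docked (value of joint hopper above 0.4 rad and (not (y of tray in the frame of feeder above -0.02 m) or value of joint catch above 0.004 m)).
It fails at once if the post holder or the tin is shoved away (distance of any of post_holder, tin from where it was at the start of the episode above 0.03 m).
It also fails if it takes over 48 s, if anything falls off the work surface, if the arm or the gripper's body presses on something with over 40 N, if the wrist force passes 120 N, or if a joint passes its speed limit or range.

## Working session

There is one attempt and no reset: what is moved stays moved. The work goes in short steps, Python scripts to look and compute and a shell command to move; the robot and the scene stay as the last step left them, time stands still between calls to the robot, and variables do not carry over. Pictures are saved under pics/ and viewed, at most 10 in all, crops included, and the job is handed in when it is done.

```bash
mkdir -p pics; python3 - <<'E'
from rig import bot
import cv2,numpy as np
for n in ("scene","top"):
    cv2.imwrite(f"pics/{n}0.png",bot.camera(n)[:,:,::-1]); m=bot.camera_model(n)
    print(n,m["fx"],m["cx"],m["cy"],np.round(m["R"],3).tolist(),np.round(m["t"],3))
s=bot.state();print(s["clock"],s["eef_pos"],np.round(s["ee_rot"],3).tolist(),s["finger_gap"],s["wrist_force"])
E
```

```text
scene 429.09296685442683 258.144491563354 181.1434027078993 [[0.835, -0.55, 0.008], [-0.407, -0.628, -0.663], [0.369, 0.55, -0.749]] [-0.592  0.206  0.842]
top 475.5747799622553 255.1003659306443 188.91181214487708 [[-0.004, -1.0, -0.01], [-0.994, 0.005, -0.108], [0.108, 0.01, -0.994]] [-0.187  0.596  0.939]
0.1 [ 0.20960089 -0.481105    0.24957986] [[0.917, 0.399, -0.0], [0.399, -0.917, 0.001], [0.0, -0.001, -1.0]] 0.08500755898439133 [ 0.80040975 -0.12793441 -0.00760926]
```

View pics/scene0.png

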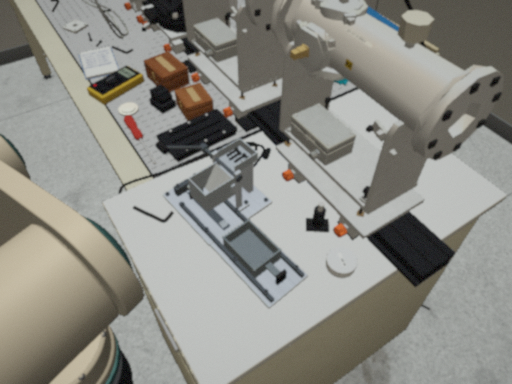

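View pics/top0.png

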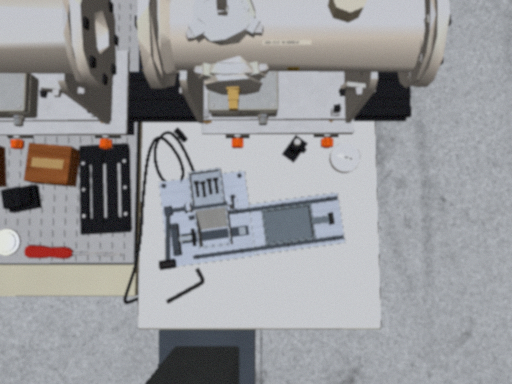

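```bash
python3 - <<'E'
import cv2
a=cv2.imread("pics/top0.png")[160:280,150:355]
cv2.imwrite("pics/crop.png",cv2.resize(a,None,fx=3.9,fy=3.9,interpolation=cv2.INTER_CUBIC))
E
```

```text
(no output)
```

View pics/crop.png

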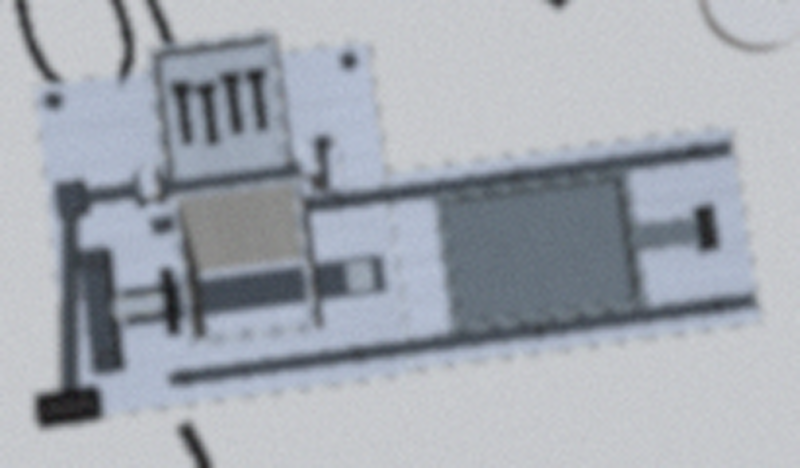

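The crop shows lower rail from (172,378) to (755,300), upper rail's near end at (730,148), tab at about (707,228), lever bar at about (68,407) (crop pixels, scale 3.9).

```bash
cat >h.py <<'E'
from rig import bot
import numpy as np
def ray(n,u,v,z):
    m=bot.camera_model(n);R=np.array(m["R"]);t=np.array(m["t"])
    d=R.T@[(u-m["cx"])/m["fx"],(v-m["cy"])/m["fy"],1];c=-R.T@t
    return c+d*(z-c[2])/d[2]
E
python3 - <<'E'
from h import *
f=lambda x,y,z:ray("top",150+(x+.5)/3.9-.5,160+(y+.5)/3.9-.5,z)
L0=f(172,378,.02);L1=f(755,300,.02);U1=f(730,148,.02)
for p in(L0,L1,U1):print(p.round(4))
print("len",np.linalg.norm(L0-L1),np.linalg.norm(U1-L1))
ey=(L0-L1)/np.linalg.norm(L0-L1);ex=np.array([ey[1],-ey[0],0]);print("yaw",np.arctan2(-ey[0],ey[1]))
O=((L1+U1)/2+.255*ey + (L0+.0405*ex-.055*ey))/2;O[2]=0;print("O",O, (L1+U1)/2+.255*ey,L0+.0405*ex-.055*ey)
for n,p in(("tab",f(707,228,.042)),("lever",f(68,407,.181))):
    d=p-O;print(n,p.round(4),(d@ex).round(4),(d@ey).round(4))
yaw=np.arctan2(-ey[0],ey[1]); 
lv=O-.044*ex+.078*ey; print("lever nominal",lv)
s=bot.state();R=np.array(s["ee_rot"])
print("toolx angle",np.degrees(np.arctan2(R[1,0],R[0,0])),"yaw",np.degrees(yaw),ex,ey)
E
```

```text
[ 0.4588 -0.0645  0.02  ]
[ 0.4981 -0.3692  0.02  ]
[ 0.5779 -0.358   0.02  ]
len 0.30727112830790304 0.08060822762544928
yaw 0.12834397247997764
O [ 0.50567555 -0.11228018  0.        ] [ 0.50537175 -0.11070244  0.02      ] [ 0.50597935 -0.11385792  0.02      ]
tab [ 0.5348 -0.3417  0.042 ] -0.0005 -0.2313
lever [ 0.4517 -0.0415  0.181 ] -0.0445 0.0771
lever nominal [ 0.45205407 -0.04055336  0.        ]
toolx angle 23.53825525627224 yaw 7.353567949045904 [0.99177521 0.12799191 0.        ] [-0.12799191  0.99177521  0.        ]
```

```bash
python3 -m crank '[{"tx":0.09,"ty":0.01,"twist":-0.09},{"tx":0.18,"ty":0.02,"twist":-0.18},{"tx":0.27,"ty":0.03,"twist":-0.27},{"tx":0.36,"ty":0.04,"tz":0.03,"twist":-0.36},{"tx":0.45,"ty":0.05,"tz":0.06,"twist":-0.45},{"tx":0.54,"ty":0.06,"tz":0.1,"twist":-0.54},{"tx":0.62,"ty":0.065,"tz":0.13,"twist":-0.63},{"tx":0.689,"ty":0.071,"tz":0.16,"twist":-0.72}]' -1 40
python3 - <<'E'
from h import *
s=bot.state();R=np.array(s["ee_rot"]);p=np.array(s["eef_pos"])
print(s["clock"],p,R.round(4).tolist(),s["finger_gap"],s["wrist_force"])
print("to goal",np.array([.5397,-.3761,.04])-p, "tool",R.T@(np.array([.5397,-.3761,.04])-p)/.5, "twist deg", -(97.35-np.degrees(np.arctan2(R[1,0],R[0,0])))/90)
E
```

```text
0.1 [ 0.20960089 -0.481105    0.24957986] [[0.9168, 0.3994, -0.0004], [0.3994, -0.9168, 0.0012], [0.0001, -0.0013, -1.0]] 0.08500755898439133 [ 0.80040975 -0.12793441 -0.00760926]
to goal [ 0.33009911  0.105005   -0.20957986] tool [0.68909661 0.07167449 0.41912932] twist deg -0.8201304971525306invalid input at $[0]: expected keys tx, ty, tz, twist
```

```bash
cat >st.py <<'E'
from h import *
s=bot.state();R=np.array(s["ee_rot"]);p=np.array(s["eef_pos"])
O=np.array([.5057,-.1123,0]);ex=np.array([.99178,.128,0]);ey=np.array([-.128,.99178,0]);d=p-O
print(s["clock"],"world",p.round(4),"feeder",(d@ex).round(4),(d@ey).round(4),"gap",round(s["finger_gap"],4),"F",np.round(s["wrist_force"],2),"Fy",round(float(np.array(s["wrist_force"])@ey),2))
print("toolx deg",np.degrees(np.arctan2(R[1,0],R[0,0])).round(2),"tz",R[:,2].round(4))
import sys
if len(sys.argv)>1:
    a=eval(sys.argv[1]);g=O+a[0]*ex+a[1]*ey+[0,0,a[2]];print("shares",(R.T@(g-p)/.5).round(4),"twist",(-(97.35-np.degrees(np.arctan2(R[1,0],R[0,0])))/90).round(4))
E
python3 -m crank '[{"tx":0.09,"ty":0.01,"tz":0,"twist":-0.09},{"tx":0.18,"ty":0.02,"tz":0,"twist":-0.18},{"tx":0.27,"ty":0.03,"tz":0,"twist":-0.27},{"tx":0.36,"ty":0.04,"tz":0.03,"twist":-0.36},{"tx":0.45,"ty":0.05,"tz":0.06,"twist":-0.45},{"tx":0.54,"ty":0.06,"tz":0.1,"twist":-0.54},{"tx":0.62,"ty":0.065,"tz":0.13,"twist":-0.63},{"tx":0.689,"ty":0.071,"tz":0.16,"twist":-0.72}]' -1 40
python3 st.py "(0,-.266,.04)"
```

```text
clock: 0.9
eef_pos: [0.5414, -0.3749, 0.1686]
ee_rot: [[0.022, 1.0, -0.001], [1.0, -0.022, 0.001], [0.001, -0.001, -1.0]]
wrist_force: [-0.3, -0.6, 0.1]
finger_gap: 0.0002
finger_force: 0.0
0.9 world [ 0.5414 -0.3749  0.1686] feeder 0.0018 -0.265 gap 0.0002 F [-0.35 -0.57  0.12] Fy -0.52
toolx deg 88.73 tz [-0.0011  0.001  -1.    ]
shares [-0.0028 -0.0029  0.2573] twist -0.0958
```

```bash
python3 -m crank '[{"tx":-0.003,"ty":-0.003,"tz":0.05,"twist":-0.05},{"tx":-0.003,"ty":-0.003,"tz":0.1,"twist":-0.096},{"tx":-0.003,"ty":-0.003,"tz":0.15,"twist":-0.096},{"tx":-0.003,"ty":-0.003,"tz":0.19,"twist":-0.096},{"tx":-0.003,"ty":-0.003,"tz":0.22,"twist":-0.096},{"tx":-0.003,"ty":-0.003,"tz":0.245,"twist":-0.096},{"tx":-0.003,"ty":-0.003,"tz":0.257,"twist":-0.096},{"tx":-0.003,"ty":-0.003,"tz":0.257,"twist":-0.096}]'
python3 st.py "(0,-.1,.04)"
python3 - <<'E'
from rig import bot
import cv2
a=cv2.cvtColor(bot.camera("scene"),cv2.COLOR_RGB2BGR)[130:320,120:370]
cv2.imwrite("pics/s1.png",cv2.resize(a,None,fx=3,fy=3,interpolation=cv2.INTER_CUBIC))
E
```

```text
clock: 1.7
eef_pos: [0.5379, -0.3776, 0.0412]
ee_rot: [[-0.121, 0.993, -0.001], [0.993, 0.121, 0.001], [0.001, -0.001, -1.0]]
wrist_force: [-0.3, 0.1, 0.2]
finger_gap: -0.0001
finger_force: 0.0
1.7 world [ 0.5379 -0.3776  0.0412] feeder -0.002 -0.2673 gap -0.0001 F [-0.35  0.05  0.19] Fy 0.1
toolx deg 96.97 tz [-8.e-04  6.e-04 -1.e+00]
shares [0.3346 0.0018 0.0026] twist -0.0042
```

View pics/s1.png

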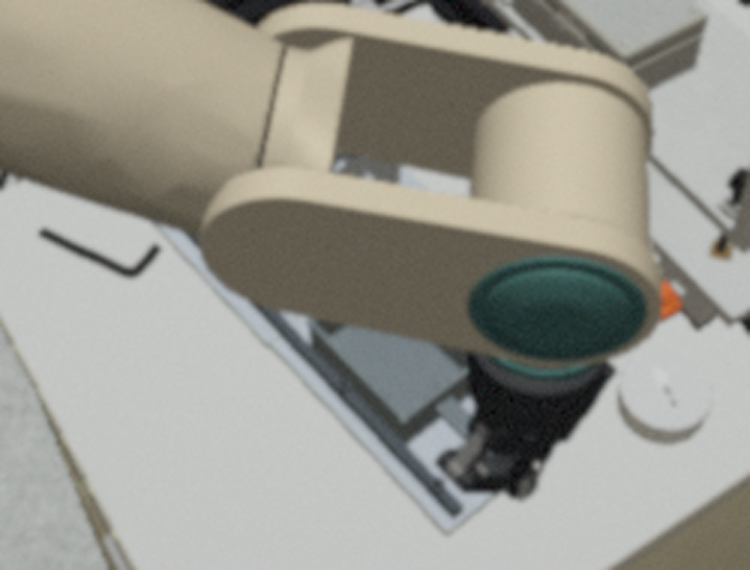

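The picture shows the shut fingers standing between the rails behind the tab (crop about (500,480)), clear of everything.

```bash
python3 -m crank '[{"tx":0.02,"ty":0.002,"tz":0.002,"twist":-0.004},{"tx":0.04,"ty":0.002,"tz":0.002,"twist":-0.004},{"tx":0.07,"ty":0.002,"tz":0.002,"twist":-0.004},{"tx":0.105,"ty":0.002,"tz":0.002,"twist":-0.004},{"tx":0.14,"ty":0.002,"tz":0.002,"twist":-0.004},{"tx":0.175,"ty":0.002,"tz":0.002,"twist":-0.004},{"tx":0.2,"ty":0.002,"tz":0.002,"twist":-0.004},{"tx":0.22,"ty":0.002,"tz":0.002,"twist":-0.004}]'
python3 st.py "(0,-.125,.04)"
```

```text
clock: 2.55
eef_pos: [0.5261, -0.2678, 0.0417]
ee_rot: [[-0.128, 0.992, 0.001], [0.992, 0.128, -0.001], [-0.002, 0.001, -1.0]]
wrist_force: [-0.1, -3.3, 1.9]
finger_gap: -0.0
finger_force: 1.6
2.55 world [ 0.5261 -0.2678  0.0417] feeder 0.0003 -0.1568 gap -0.0 F [-0.07 -3.27  1.87] Fy -3.23
toolx deg 97.37 tz [ 0.0014 -0.0015 -1.    ]
shares [ 0.0636 -0.0006  0.0033] twist 0.0002
```

```bash
python3 -m crank '[{"tx":0.01,"ty":0,"tz":0,"twist":0},{"tx":0.02,"ty":0,"tz":0,"twist":0},{"tx":0.03,"ty":0,"tz":0,"twist":0},{"tx":0.04,"ty":0,"tz":0,"twist":0},{"tx":0.05,"ty":0,"tz":0,"twist":0},{"tx":0.058,"ty":0,"tz":0,"twist":0},{"tx":0.062,"ty":0,"tz":0,"twist":0},{"tx":0.062,"ty":0,"tz":0,"twist":0}]'
python3 st.py
python3 -m crank '[{"tx":0.002,"ty":0,"tz":0,"twist":0},{"tx":0.004,"ty":0,"tz":0,"twist":0},{"tx":0.006,"ty":0,"tz":0,"twist":0},{"tx":0.008,"ty":0,"tz":0,"twist":0},{"tx":0.01,"ty":0,"tz":0,"twist":0},{"tx":0.012,"ty":0,"tz":0,"twist":0},{"tx":0.012,"ty":0,"tz":0,"twist":0},{"tx":0.012,"ty":0,"tz":0,"twist":0}]'
python3 st.py
```

```text
clock: 3.35
eef_pos: [0.5217, -0.2372, 0.0406]
ee_rot: [[-0.128, 0.992, -0.0], [0.992, 0.128, 0.001], [0.001, -0.0, -1.0]]
wrist_force: [0.9, -2.2, 1.8]
finger_gap: 0.0
finger_force: 1.1
3.35 world [ 0.5217 -0.2372  0.0406] feeder -0.0001 -0.1259 gap 0.0 F [ 0.93 -2.21  1.78] Fy -2.31
toolx deg 97.36 tz [-4.e-04  7.e-04 -1.e+00]
clock: 4.15
eef_pos: [0.5209, -0.2314, 0.0406]
ee_rot: [[-0.128, 0.992, -0.001], [0.992, 0.128, 0.001], [0.001, -0.001, -1.0]]
wrist_force: [-0.4, -0.9, 0.5]
finger_gap: 0.0003
finger_force: 0.4
4.15 world [ 0.5209 -0.2314  0.0406] feeder -0.0002 -0.12 gap 0.0003 F [-0.43 -0.91  0.52] Fy -0.85
toolx deg 97.34 tz [-6.e-04  7.e-04 -1.e+00]
```

```bash
python3 -m crank '[{"tx":0.002,"ty":0,"tz":0,"twist":0},{"tx":0.004,"ty":0,"tz":0,"twist":0},{"tx":0.005,"ty":0,"tz":0,"twist":0},{"tx":0.007,"ty":0,"tz":0,"twist":0},{"tx":0.008,"ty":0,"tz":0,"twist":0},{"tx":0.009,"ty":0,"tz":0,"twist":0},{"tx":0.011,"ty":0,"tz":0,"twist":0},{"tx":0.012,"ty":0,"tz":0,"twist":0}]' >/dev/null
python3 st.py
python3 -m crank '[{"tx":0.002,"ty":0,"tz":0,"twist":0},{"tx":0.004,"ty":0,"tz":0,"twist":0},{"tx":0.005,"ty":0,"tz":0,"twist":0},{"tx":0.007,"ty":0,"tz":0,"twist":0},{"tx":0.008,"ty":0,"tz":0,"twist":0},{"tx":0.009,"ty":0,"tz":0,"twist":0},{"tx":0.011,"ty":0,"tz":0,"twist":0},{"tx":0.012,"ty":0,"tz":0,"twist":0}]' >/dev/null
python3 st.py
```

```text
4.95 world [ 0.5203 -0.2257  0.0408] feeder -0.0 -0.1144 gap -0.0004 F [ 0.16 -2.05  0.15] Fy -2.06
toolx deg 97.34 tz [ 0. -0. -1.]
5.75 world [ 0.5195 -0.2198  0.0408] feeder -0.0001 -0.1084 gap 0.0003 F [-0.26 -1.18 -0.41] Fy -1.14
toolx deg 97.34 tz [-0.e+00 -1.e-04 -1.e+00]
```

```bash
python3 -m crank '[{"tx":0.002,"ty":0,"tz":0,"twist":0},{"tx":0.004,"ty":0,"tz":0,"twist":0},{"tx":0.005,"ty":0,"tz":0,"twist":0},{"tx":0.007,"ty":0,"tz":0,"twist":0},{"tx":0.008,"ty":0,"tz":0,"twist":0},{"tx":0.009,"ty":0,"tz":0,"twist":0},{"tx":0.011,"ty":0,"tz":0,"twist":0},{"tx":0.012,"ty":0,"tz":0,"twist":0}]' >/dev/null
python3 st.py
python3 -m crank '[{"tx":0.001,"ty":0,"tz":0,"twist":0},{"tx":0.002,"ty":0,"tz":0,"twist":0},{"tx":0.003,"ty":0,"tz":0,"twist":0},{"tx":0.004,"ty":0,"tz":0,"twist":0},{"tx":0.005,"ty":0,"tz":0,"twist":0},{"tx":0.006,"ty":0,"tz":0,"twist":0},{"tx":0.007,"ty":0,"tz":0,"twist":0},{"tx":0.008,"ty":0,"tz":0,"twist":0}]' >/dev/null
python3 st.py
```

```text
6.55 world [ 0.519  -0.2148  0.0412] feeder 0.0001 -0.1033 gap -0.0002 F [ 0.24 -6.22 -0.37] Fy -6.2
toolx deg 97.31 tz [ 0.0012 -0.0019 -1.    ]
7.35 world [ 0.5187 -0.2111  0.0414] feeder 0.0002 -0.0997 gap -0.0001 F [ 0.7  -7.04 -0.9 ] Fy -7.07
toolx deg 97.31 tz [ 0.0016 -0.0026 -1.    ]
```

```bash
python3 -m crank '[{"tx":0.001,"ty":0,"tz":0,"twist":0},{"tx":0.002,"ty":0,"tz":0,"twist":0},{"tx":0.003,"ty":0,"tz":0,"twist":0},{"tx":0.004,"ty":0,"tz":0,"twist":0},{"tx":0.005,"ty":0,"tz":0,"twist":0},{"tx":0.006,"ty":0,"tz":0,"twist":0},{"tx":0.007,"ty":0,"tz":0,"twist":0},{"tx":0.008,"ty":0,"tz":0,"twist":0}]' >/dev/null
python3 st.py
python3 -m crank '[{"tx":0.001,"ty":0,"tz":0,"twist":0},{"tx":0.002,"ty":0,"tz":0,"twist":0},{"tx":0.003,"ty":0,"tz":0,"twist":0},{"tx":0.004,"ty":0,"tz":0,"twist":0},{"tx":0.005,"ty":0,"tz":0,"twist":0},{"tx":0.006,"ty":0,"tz":0,"twist":0},{"tx":0.007,"ty":0,"tz":0,"twist":0},{"tx":0.007,"ty":0,"tz":0,"twist":0}]' >/dev/null
python3 st.py
```

```text
8.15 world [ 0.5182 -0.2074  0.0415] feeder 0.0002 -0.0959 gap -0.0001 F [ 1.88 -8.64 -0.11] Fy -8.81
toolx deg 97.31 tz [ 0.0019 -0.0032 -1.    ]
8.95 world [ 0.5177 -0.204   0.0414] feeder 0.0001 -0.0925 gap 0.0004 F [ 1.05 -8.98 -1.2 ] Fy -9.04
toolx deg 97.3 tz [ 0.0017 -0.0032 -1.    ]
```

```bash
python3 -m crank '[{"tx":0.001,"ty":0,"tz":0,"twist":0},{"tx":0.001,"ty":0,"tz":0,"twist":0},{"tx":0.002,"ty":0,"tz":0,"twist":0},{"tx":0.003,"ty":0,"tz":0,"twist":0},{"tx":0.003,"ty":0,"tz":0,"twist":0},{"tx":0.004,"ty":0,"tz":0,"twist":0},{"tx":0.005,"ty":0,"tz":0,"twist":0},{"tx":0.005,"ty":0,"tz":0,"twist":0}]' >/dev/null
python3 st.py
```

```text
9.75 world [ 0.5175 -0.202   0.0415] feeder 0.0002 -0.0905 gap -0.0 F [  1.69 -10.88  -0.85] Fy -11.01
toolx deg 97.29 tz [ 0.0022 -0.0042 -1.    ]
```

```bash
python3 -m crank '[{"tx":0.001,"ty":0,"tz":0,"twist":0},{"tx":0.001,"ty":0,"tz":0,"twist":0},{"tx":0.002,"ty":0,"tz":0,"twist":0},{"tx":0.002,"ty":0,"tz":0,"twist":0},{"tx":0.003,"ty":0,"tz":0,"twist":0},{"tx":0.003,"ty":0,"tz":0,"twist":0},{"tx":0.004,"ty":0,"tz":0,"twist":0},{"tx":0.004,"ty":0,"tz":0,"twist":0}]' >/dev/null
python3 st.py
```

```text
10.55 world [ 0.5177 -0.2018  0.0423] feeder 0.0004 -0.0903 gap -0.0002 F [  2.64 -18.32  -1.01] Fy -18.51
toolx deg 97.26 tz [ 0.0039 -0.0078 -1.    ]
```

At the stop (18.5 N, no further motion). Back off and look.

```bash
python3 -m crank '[{"tx":-0.01,"ty":0,"tz":0,"twist":0},{"tx":-0.03,"ty":0,"tz":0,"twist":0},{"tx":-0.07,"ty":0,"tz":0,"twist":0},{"tx":-0.11,"ty":0,"tz":-0.03,"twist":0},{"tx":-0.13,"ty":0,"tz":-0.1,"twist":0},{"tx":-0.13,"ty":-0.05,"tz":-0.2,"twist":0},{"tx":-0.13,"ty":-0.12,"tz":-0.3,"twist":0},{"tx":-0.13,"ty":-0.2,"tz":-0.36,"twist":0}]' >/dev/null
python3 st.py "(-.047,.083,.215)"
python3 - <<'E'
from rig import bot
import cv2
a=cv2.cvtColor(bot.camera("top"),cv2.COLOR_RGB2BGR)[160:280,150:355]
cv2.imwrite("pics/t2.png",cv2.resize(a,None,fx=3.9,fy=3.9,interpolation=cv2.INTER_CUBIC))
E
```

```text
11.35 world [ 0.4376 -0.2734  0.2124] feeder -0.0882 -0.1511 gap 0.0001 F [ 0.65 -0.72 -0.01] Fy -0.8
toolx deg 97.42 tz [ 1.7e-03 -1.0e-04 -1.0e+00]
shares [ 0.4681  0.0829 -0.0052] twist 0.0008
```

View pics/t2.png

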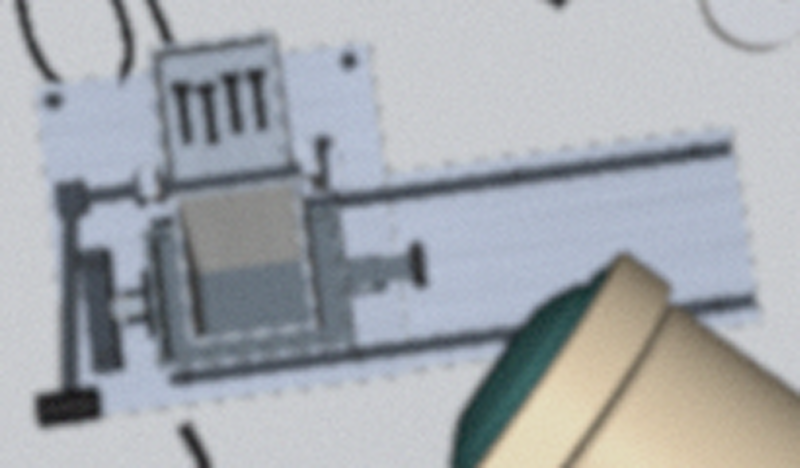

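The tray is under the spout; tab at crop (418,264). Checking its position while moving above the lever.

```bash
python3 -c "
from h import *
O=np.array([.5057,-.1123,0]);ey=np.array([-.128,.99178,0])
print(((ray('top',150+418.5/3.9-.5,160+264.5/3.9-.5,.042)-O)@ey))"
python3 -m crank '[{"tx":0.06,"ty":0,"tz":-0.005,"twist":0},{"tx":0.14,"ty":0,"tz":-0.005,"twist":0},{"tx":0.23,"ty":0.02,"tz":-0.005,"twist":0},{"tx":0.32,"ty":0.04,"tz":-0.005,"twist":0},{"tx":0.4,"ty":0.06,"tz":-0.005,"twist":0},{"tx":0.45,"ty":0.075,"tz":-0.005,"twist":0},{"tx":0.468,"ty":0.083,"tz":-0.005,"twist":0},{"tx":0.468,"ty":0.083,"tz":-0.005,"twist":0}]' >/dev/null
python3 st.py "(-.047,.083,.195)"
```

```text
-0.08177499503054604
12.2 world [ 0.4492 -0.0355  0.2124] feeder -0.0462 0.0834 gap 0.0001 F [ 0.25 -0.15 -0.58] Fy -0.18
toolx deg 97.46 tz [-5.e-04  3.e-04 -1.e+00]
shares [-0.0008 -0.0016  0.0348] twist 0.0013
```

```bash
python3 -m crank '[{"tx":0,"ty":0,"tz":0.02,"twist":0},{"tx":0,"ty":-0.004,"tz":0.04,"twist":0},{"tx":0,"ty":-0.01,"tz":0.06,"twist":0},{"tx":0,"ty":-0.014,"tz":0.08,"twist":0},{"tx":0,"ty":-0.018,"tz":0.1,"twist":0},{"tx":0,"ty":-0.02,"tz":0.12,"twist":0},{"tx":0,"ty":-0.02,"tz":0.14,"twist":0},{"tx":0,"ty":-0.02,"tz":0.16,"twist":0}]' >/dev/null
python3 st.py "(-.045,.083,.082)"
```

```text
13.0 world [ 0.4392 -0.0376  0.1316] feeder -0.0564 0.0826 gap -0.0001 F [-1.81 -0.53  1.5 ] Fy -0.29
toolx deg 97.33 tz [ 0. -0. -1.]
shares [0.0009 0.0228 0.0993] twist -0.0002
```

```bash
python3 -m crank '[{"tx":0,"ty":0.002,"tz":0.02,"twist":0},{"tx":0,"ty":0.006,"tz":0.04,"twist":0},{"tx":0,"ty":0.01,"tz":0.06,"twist":0},{"tx":0,"ty":0.015,"tz":0.075,"twist":0},{"tx":0,"ty":0.02,"tz":0.09,"twist":0},{"tx":0,"ty":0.022,"tz":0.098,"twist":0},{"tx":0,"ty":0.022,"tz":0.1,"twist":0},{"tx":0,"ty":0.022,"tz":0.1,"twist":0}]' >/dev/null
python3 st.py "(-.045,.083,.082)"
python3 - <<'E'
from rig import bot
import cv2
a=cv2.cvtColor(bot.camera("top"),cv2.COLOR_RGB2BGR)[160:280,150:355]
cv2.imwrite("pics/t3.png",cv2.resize(a,None,fx=3.9,fy=3.9,interpolation=cv2.INTER_CUBIC))
E
```

```text
13.8 world [ 0.4505 -0.0362  0.0829] feeder -0.045 0.0825 gap -0.0001 F [2.88 0.86 2.86] Fy 0.48
toolx deg 97.34 tz [ 1.e-03 -1.e-04 -1.e+00]
shares [0.0009 0.     0.0017] twist -0.0001
```

View pics/t3.png

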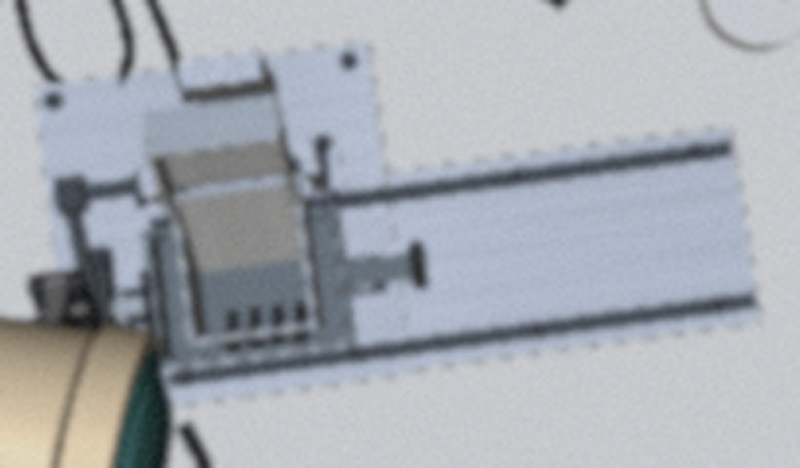

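The hopper is tipped and four screws show in the tray at about (232..300, 318). Hold briefly a touch deeper, then let the lever up along its arc.

```bash
python3 -m crank '[{"tx":0,"ty":0,"tz":0.003,"twist":0},{"tx":0,"ty":0,"tz":0.003,"twist":0},{"tx":0,"ty":0,"tz":0.003,"twist":0},{"tx":0,"ty":0,"tz":0.003,"twist":0},{"tx":0,"ty":-0.01,"tz":-0.02,"twist":0},{"tx":0,"ty":-0.016,"tz":-0.04,"twist":0},{"tx":0,"ty":-0.02,"tz":-0.06,"twist":0},{"tx":0,"ty":-0.022,"tz":-0.08,"twist":0}]' >/dev/null
python3 -m crank '[{"tx":0,"ty":0,"tz":-0.02,"twist":0},{"tx":0,"ty":0,"tz":-0.04,"twist":0},{"tx":0,"ty":0.002,"tz":-0.06,"twist":0},{"tx":0,"ty":0.006,"tz":-0.08,"twist":0},{"tx":0,"ty":0.01,"tz":-0.11,"twist":0},{"tx":0,"ty":0.014,"tz":-0.15,"twist":0},{"tx":0,"ty":0.018,"tz":-0.2,"twist":0},{"tx":0,"ty":0.018,"tz":-0.25,"twist":0}]' >/dev/null
python3 -m crank '[{"tx":0,"ty":-0.05,"tz":0,"twist":0},{"tx":0,"ty":-0.12,"tz":0,"twist":0},{"tx":0,"ty":-0.16,"tz":0,"twist":0},{"tx":0,"ty":-0.16,"tz":0,"twist":0},{"tx":0,"ty":-0.16,"tz":0,"twist":0},{"tx":0,"ty":-0.16,"tz":0,"twist":0},{"tx":0,"ty":-0.16,"tz":0,"twist":0},{"tx":0,"ty":-0.16,"tz":0,"twist":0}]' >/dev/null
python3 st.py
python3 - <<'E'
from rig import bot
import cv2
a=cv2.cvtColor(bot.camera("top"),cv2.COLOR_RGB2BGR)[130:280,150:355]
cv2.imwrite("pics/t4.png",cv2.resize(a,None,fx=3.9,fy=3.9,interpolation=cv2.INTER_CUBIC))
E
```

```text
16.25 world [ 0.3691 -0.0466  0.2473] feeder -0.1271 0.0826 gap -0.0 F [ 0.2  -0.56 -1.22] Fy -0.58
toolx deg 97.36 tz [-8.e-04  1.e-04 -1.e+00]
```

View pics/t4.png

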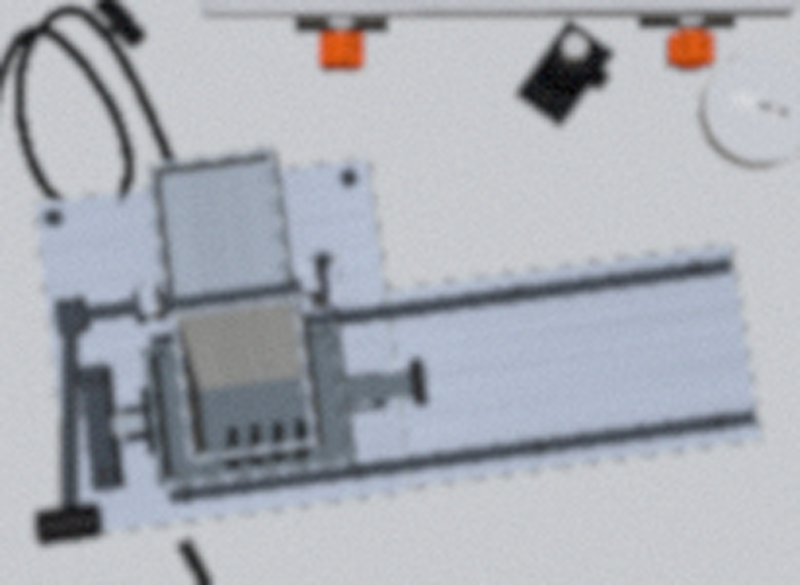

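The hopper is empty and level again, with the lever bar at (68,523). All four screws are in the tray, whose tab is unmoved at (418,382), and the bystanders are untouched.

```bash
python3 -c "
from rig import bot
print(bot.job_done())"
```

```text
the job is handed in; nothing more can be done
None
```

The tray is docked under the spout, all four screws dropped into it, the lever is back up, and the job is handed in; the hand-in returned no verdict, and I judged the catch to be up from the tray holding its position rather than from seeing it.

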